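# Block up a vertical axis and hold its locking plunger out

## Robot

A 6-joint arm with a two-finger parallel gripper is mounted at the origin on the work surface. World frame = base frame: x ahead of the robot, y to its left, z up, the work surface at z = 0. Lengths are in m, angles in rad, forces in N, time in s.
With the tool pointing down it reaches from about 0.225 to 0.875 m from the base axis. Payload 3.4 kg.
Tool frame: the origin (TCP) lies between the finger pads; the fingertips stand 14 mm ahead of it and the grasp point (between the pads) lies 5 mm behind it; z points along the fingers, y is the direction in which the jaws open and shut (so a half turn about z gives the same grasp; the last joint's range is limited). The gripper opens to 85 mm and grips with 20 to 120 N. Pads are 22 mm wide; open, the fingers measure 114 mm over their backs; the gripper's body (76 mm by 85 mm) begins 54 mm behind the grasp point. The pads swing forward as they close: fully open they stand 13 mm farther back than shut.
Start: joints at [1.019, 0.276, 1.505, -0, 1.361, -0.121], TCP at [0.24, 0.522, 0.245] pointing down, gripper open.
Joint ranges: [-2.89, 2.89], [-0.75, 2.08], [0.22, 2.7], [-1.18, 4.32], [0.11, 2.71], [-2.7, 2.7]. Speed limits (rad/s): [2.57, 2.57, 3.14, 3.14, 3.14, 3.14].

## Interface

Orientations are given as a unit quaternion [w, x, y, z].
In Python, from rig import manip, get_image, job gives the robot as it stands. The module is installed in compiled form; this text tells all that it offers.
- The arm moves only by the tool step_arm, never from a script. Its argument "moves" is one flat list of numbers, 5 for each row, row after row: the shift along the tool's x, y, z as a fraction of full scale, then the turn about the tool's z as a fraction of full scale, then the gripper's target within -1 to 1 (shut at 1, half-way at 0, fully open at -1). In form: [dx, dy, dz, twist, hand, dx, dy, dz, twist, hand, ...]. A call has 1 to 5 rows; each row is the pose to reach, as a shift and turn from the pose commanded when the call began, along the tool's axes at that moment, turning the shorter way round; what a row does not reach only later rows make up. Full scale, the value 1, is 500 mm for a shift and pi rad for a turn. A row lasts 1/10 s, in which the tool goes at most 50 mm and 8.59 degrees, less where a joint would pass 70% of its speed; a pose out of reach is approached as far as the arm can. A call with a number of a shift or a turn outside -1 to 1 is refused whole. A call with a gripper value outside its range is refused whole. The fingers move at their own pace and stop on an object; "force" is the grip in N (left out, the last holds). Time passes only in rows, so rows that repeat a pose let the fingers close. It gives the time, the measured TCP pose, the force and the opening at its end, in the units of the state.
- manip.get_state(): the state, without advancing time (a new reading comes with each control period).
- get_image(name): name is "scene" or "top" or "wrist"; returns a dict with "frame" (400x640x3 uint8, blue, green, red), "fx", "fy", "cx", "cy" (pixels), "rvec" (rotation vector, rad) and "tvec" (3), from world to camera coordinates, as OpenCV has them; the wrist camera has in their place "T_tool_cam" (4x4, takes a point from camera to tool coordinates, whose origin is the TCP and whose axes are the flange's). Camera axes: x right, y down, z forward; pixel columns grow to the right and rows downward; lengths in m; the calibration is good to about 2 mm. A picture is of the moment at which its call begins: read the wrist's pose just before it. There is no depth.
- job.sign_off(): hands the job in, once; it reports no verdict.
The state is a dict: "clock": time; "qpos": joint angles; "qd": joint speeds; "effort": joint torques, N m; "position": TCP position; "ee_rot": TCP orientation; "contact_force": force on the tool from outside, world axes, zero at the start; "moment": the same for the moment, N m; "width": finger opening in m.
Only numpy, scipy, OpenCV 4.12 (cv2) and the standard library are available. Lean on these libraries where they do the work, as an engineer would, in place of code of your own. Each camera call takes 0.05 s, during which the arm holds its last target. There are 200 camera calls.

## Task

Make the vertical axis safe for service, its gripper head now hanging locked on a sprung plunger: lay the beech block flat on the stand's base plate under the closed jaws, so that they stand over the middle of its width and well in from its ends, and let go of it. Then pull the orange plunger knob fully out so that the head settles on the block, and finish while still holding the knob fully out with the block carrying the head. Never let the head drop further than the beech block allows, and leave the lower aluminium block and the other things on the bench where they are.

Things in the scene. Friction and masses are not known exactly. Their poses are not given: they have to be found in the camera images.
- stand: Fixed stand of a pneumatic vertical axis. Origin on the bench straight below the jaws; z up, +x from the jaws to the column, +y to the plunger's side, -y open side. Column 80 x 40 mm (x 65 to 145, y -20 to 20 mm), 304 mm tall; grey cylinder body over the head (x -30 to 65, y -25 to 25 mm, 180 to 265 mm above the bench). Plunger bracket and sleeve at y 25 to 67 mm, 217 to 253 mm above the bench.
- plate_top (a point): Point on the top of the stand's aluminium base plate, straight below the middle of the jaws, 12 mm above the bench; axes as the stand. The plate is flat, reaching x -60 to 145 mm and y -130 to 100 mm from here.
- jaw_tip (a point): Middle of the underside of the head's closed jaws (28 x 18 mm); axes as the stand; 60 mm above the base plate while locked. Above the jaws (30 mm tall): gripper 46 x 34 x 48 mm, then a tool plate 62 x 60 x 10 mm, 150 to 160 mm above the bench while locked, from which the steel lock bar with the seat hole rises at y 30 to 36 mm.
- axis_slide (a joint): How far the moving head (jaws, gripper, tool plate, lock bar; 0.55 to 0.9 kg) has sunk straight down, in m: 0 to 0.001 locked; 0.010 when it rests on the beech block on the base plate; 0.026 on the lower block; it would fall further with nothing under it.
- knob (a point): Centre of the orange plunger knob, a 28 mm diameter, 22 mm long round knob whose axis is level along the stand's y, 235 mm above the bench and 79 mm to the +y side of the jaws (pushed in). Axes as the stand. Pull it straight along the stand's +y. There is 25 mm or more of free space above it, below it and on both sides.
- plunger (a joint): How far the plunger is pulled out, in m: 0 seated in the hole of the lock bar, 0.012 at its stop. Spring force 5 N seated rising to 10 N at the stop; it springs back when let go. The pin leaves the hole at about 0.008, and the head then sinks slowly (about 0.1 m/s).
- block_mid (a point): Centre of the loose beech support block, 45 mm (x) x 150 mm (y, its long axis) x 50 mm tall, about 0.22 kg, lying on the bench; the point is 25 mm above its underside, axes as the block, z up. It starts left or right of the stand.
- block: The same beech block; origin at the middle of its underside.
- low_block: Lower aluminium block 45 x 150 x 34 mm, loose, on the other side of the stand; not to be used. Origin at the middle of its underside, long axis y.
- screwdriver: Screwdriver with yellow handle lying on the bench to the right behind the stand; leave alone.
- red_puck: Red round workpiece 40 mm diameter, 25 mm high, loose; leave alone. Origin under its centre.
- black_puck: Black round workpiece 40 mm diameter, 25 mm high, loose; leave alone. Origin under its centre.
- silver_puck: Silver round workpiece, the same size, loose; leave alone. Origin under its centre.
Mind the look-alikes: they are no part of the job. What is meant by the block is not pink, and is the smaller of those in its own colour.

How it is judged:
On the way, in this order (a step that is already met when the one before it is completed fails the run):
1. the beech block lies under the locked jaws, let go of (x of jaw_tip in the frame of block_mid between -0.012 and 0.012 m and y of jaw_tip in the frame of block_mid between -0.062 and 0.062 m and angle between block_mid's own z axis and vertical below 0.06 rad and contact force between each of the fingers, the arm and block below 0.3 N and value of joint each of axis_slide, plunger below 0.003 m and linear speed of block below 0.02 m/s and height (world z) of block_mid below 0.041 m), for 0.2 s.
2. the plunger is pulled fully out and the head has settled on the block (value of joint plunger above 0.01 m and contact force between axis_slide_c5 and block above 2.5 N and value of joint axis_slide below 0.0135 m), for 0.2 s.
At the end, for the whole second after the job is handed in: The fingers hold the knob at least 10 of its 12 mm out; the head (sunk 7 to 13.5 mm) rests with over 2.5 N on the untouched beech block; the block lies flat on the base plate, the middle of the jaws within 12 mm of its long centre line and at least 13 mm from its ends (all of step 2 and x of jaw_tip in the frame of block_mid between -0.012 and 0.012 m and y of jaw_tip in the frame of block_mid between -0.062 and 0.062 m and angle between block_mid's own z axis and vertical below 0.06 rad and contact force between each of the fingers, the arm and block below 0.3 N and height (world z) of block_mid below 0.041 m and value of joint axis_slide above 0.007 m and contact force between the fingers and plunger_c1 above 1 N and contact force between each of the fingers, the arm and axis_slide_c5 below 0.3 N); the arm keeps its last pose, push and grip.
It fails at once if the head drops further than the beech block allows (value of joint axis_slide above 0.0145 m).
It fails at once if the lower block or another loose thing on the bench is moved by more than 30 mm (distance of any of low_block, screwdriver, red_puck, black_puck, silver_puck from where it was at the start of the episode above 0.03 m).
It also fails if it takes over 69 s, if anything falls off the work surface, if the arm or the gripper's body presses on something with over 40 N, if the wrist force passes 120 N, or if a joint passes its speed limit or range.

## Working session

There is one attempt and no reset: what is moved stays moved. The work goes in short steps, Python scripts to look and compute and a tool call to move; the robot and the scene stay as the last step left them, time stands still between calls to the robot, and variables do not carry over. Pictures are saved under pics/ and viewed, about 8 in all and at most 12, crops included, and the job is handed in when it is done.

Besides the shell and the picture viewer there is one more tool, called after ">>>" in YAML: its name, and indented under it one key for each argument. step_arm: Moves the arm, as the interface text tells. Its arguments: {"type":"object","properties":{"moves":{"type":"array","items":{"type":"number","minimum":-1,"maximum":1}},"force":{"type":"number"}},"required":["moves"]}

```bash
mkdir -p pics
cat > h.py <<'E'
import numpy as np, cv2
from rig import manip, get_image, job
from scipy.spatial.transform import Rotation as R
def cam(n):
    st=manip.get_state() if n=="wrist" else None
    d=get_image(n); K=np.array([[d["fx"],0,d["cx"]],[0,d["fy"],d["cy"]],[0,0,1.]])
    if n=="wrist":
        w,x,y,z=st["ee_rot"]; T=np.eye(4); T[:3,:3]=R.from_quat([x,y,z,w]).as_matrix(); T[:3,3]=st["position"]
        M=T@np.array(d["T_tool_cam"])
    else:
        M=np.eye(4); r=cv2.Rodrigues(np.array(d["rvec"],float))[0]; M[:3,:3]=r.T; M[:3,3]=-r.T@np.array(d["tvec"]).ravel()
    np.savez(n+".npz",K=K,M=M); return d["frame"]
def load(n): f=np.load(n+".npz"); return f["K"],f["M"]
def pix2w(n,uv,z):
    K,M=load(n); out=[]
    for u,v in uv:
        d=M[:3,:3]@np.linalg.solve(K,[u,v,1]); out.append(M[:3,3]+d*(z-M[2,3])/d[2])
    return np.array(out)
def w2pix(n,P):
    K,M=load(n); p=(np.asarray(P)-M[:3,3])@M[:3,:3]; q=p@K.T; return q[:,:2]/q[:,2:]
E
python3 - <<'E'
from h import *
for n in("scene","top"): cv2.imwrite(f"pics/{n}0.png",cam(n)); print(n,load(n)[1].round(3).tolist())
s=manip.get_state(); print({k:np.round(v,4) for k,v in s.items()})
E
```

```text
scene [[-0.624, 0.635, -0.456, 1.105], [0.782, 0.503, -0.369, 0.435], [-0.005, -0.587, -0.81, 1.286], [0.0, 0.0, 0.0, 1.0]]
top [[0.001, -0.994, 0.106, 0.364], [-1.0, -0.001, 0.0, -0.092], [0.0, -0.106, -0.994, 1.52], [0.0, 0.0, 0.0, 1.0]]
{'clock': np.float64(0.1), 'qpos': array([ 1.019 ,  0.2765,  1.506 ,  0.    ,  1.3607, -0.121 ]), 'qd': array([ 0.0013, -0.0018, -0.0042,  0.0013, -0.0027,  0.0001]), 'effort': array([ 3.70000e-03, -4.17698e+01, -2.46407e+01, -0.00000e+00,
        5.80000e-03, -0.00000e+00]), 'position': array([0.2399, 0.5221, 0.2445]), 'ee_rot': array([-3.000e-04,  2.137e-01,  9.769e-01, -8.000e-04]), 'contact_force': array([ 0.5576, -0.1109,  0.5554]), 'moment': array([-0.0395,  0.02  ,  0.0279]), 'width': np.float64(0.0853)}
```

View pics/scene0.png

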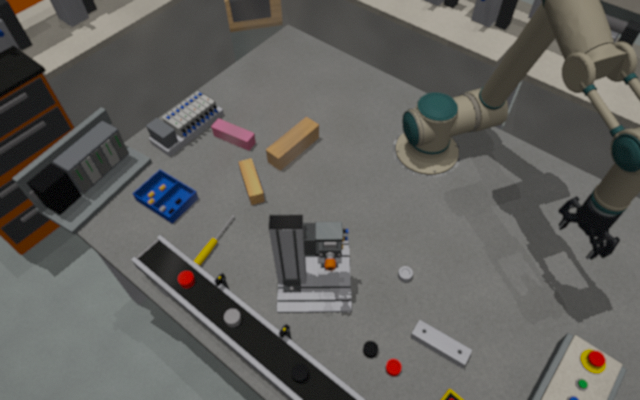

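View pics/top0.png

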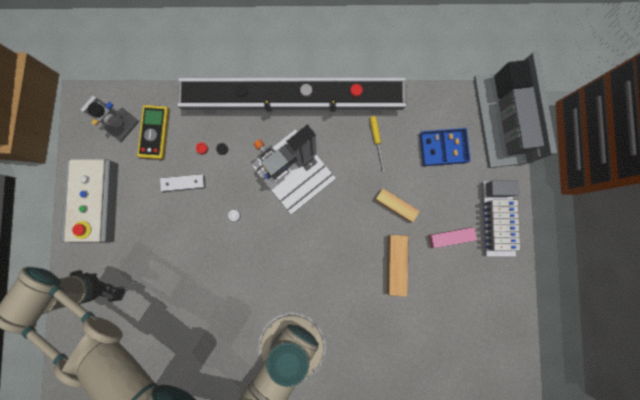

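Run:
```python
from h import *
f=cv2.imread("pics/top0.png")[110:240,235:435]
cv2.imwrite("pics/c1.png",cv2.resize(f,None,fx=4,fy=4,interpolation=cv2.INTER_CUBIC))
```

```text
(no output)
```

View pics/c1.png

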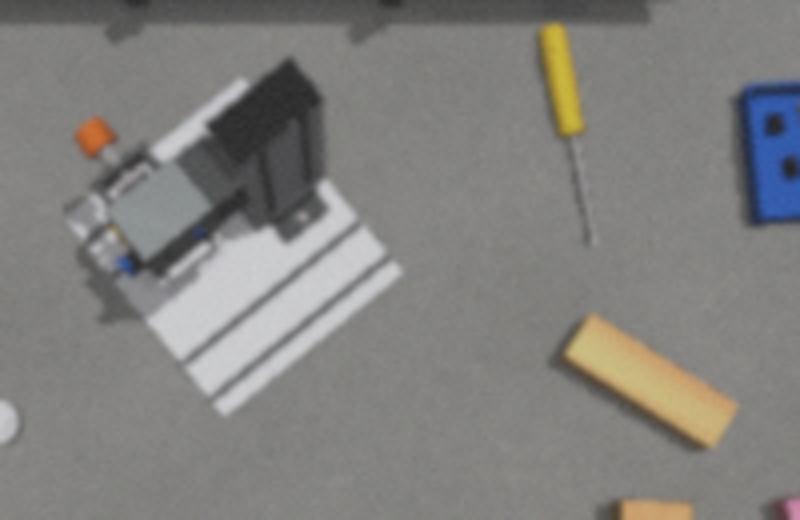

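Run:
```python
from h import *
c=lambda L:[(235+(u+.5)/4-.5,110+(v+.5)/4-.5) for u,v in L]
pl=pix2w("top",c([(222,414),(402,270),(70,208)]),.012)[:,:2]; print(pl)
b=pix2w("top",c([(590,313),(738,405),(714,447),(563,355)]),.05)[:,:2]; print(b,b.mean(0),np.linalg.norm(np.diff(b,axis=0),axis=1))
kn=pix2w("top",c([(97,137)]),.235)[0]; print("knob",kn)
d=pl[1]-pl[0]; a1=np.arctan2(d[1],d[0]); d2=pl[2]-pl[0]; a2=np.arctan2(d2[1],d2[0])-np.pi/2
print(np.linalg.norm(d),np.linalg.norm(d2),a1,a2)
for a in(a1,a2):
  r=np.array([[np.cos(a),-np.sin(a)],[np.sin(a),np.cos(a)]])
  print(a,"jaw",[pl[0]-r@[-.06,-.13],pl[1]-r@[.145,-.13],pl[2]-r@[-.06,.1]], kn[:2]-r@[0,.079])
e=b[1]-b[0]+b[2]-b[3]; print("blockyaw long",np.degrees(np.arctan2(e[1],e[0])))
```

```text
[[ 0.45671565  0.00644629]
 [ 0.58466706 -0.15226081]
 [ 0.64024385  0.14320236]]
[[ 0.54175532 -0.31275525]
 [ 0.46237661 -0.43845623]
 [ 0.42639056 -0.41705206]
 [ 0.505354   -0.28897675]] [ 0.48396912 -0.36431007] [0.14866645 0.04187044 0.150461  ]
knob [0.65427219 0.08871374 0.235     ]
0.2038614894484018 0.2288773143091397 -0.892279634610396 -0.9304063350031477
-0.892279634610396 jaw [array([0.59557957, 0.04132908]), array([0.594865  , 0.04221542]), array([0.60005173, 0.03372819])] [0.59277033 0.03913027]
-0.9304063350031477 jaw [array([0.5968083 , 0.03601059]), array([0.60227053, 0.04168536]), array([0.59590806, 0.03533977])] [0.59092502 0.0415106 ]
blockyaw long -121.9618474275721
```

The top picture shows the small beech block at about (397,205), the larger wooden look-alike at (398,265) and the pink one at (453,238). The stand is near (290,165) with its knob at (258,144). I'm moving over the block's near end now.

>>> step_arm:
  moves: [-0.293,-0.374,0.022,0.135,-1,-0.293,-0.374,0.022,0.135,-1,-0.293,-0.374,0.022,0.135,-1,-0.293,-0.374,0.022,0.135,-1,-0.293,-0.374,0.022,0.135,-1]
  force: 100

```text
clock: 0.6
position: [0.2947, 0.2886, 0.2338]
ee_rot: [0.0, 0.415, 0.91, -0.001]
contact_force: [0.8, 0.9, -0.2]
width: 0.0856
```

>>> step_arm:
  moves: [-0.421,-0.22,0.022,0.135,-1,-0.421,-0.22,0.022,0.135,-1,-0.421,-0.22,0.022,0.135,-1,-0.421,-0.22,0.022,0.135,-1,-0.421,-0.22,0.022,0.135,-1]

```text
clock: 1.1
position: [0.3501, 0.0579, 0.2231]
ee_rot: [0.0, 0.597, 0.802, -0.0]
contact_force: [0.8, 0.2, 0.2]
width: 0.0855
```

>>> step_arm:
  moves: [-0.474,-0.027,0.022,0.135,-1,-0.474,-0.027,0.022,0.135,-1,-0.474,-0.027,0.022,0.135,-1,-0.474,-0.027,0.022,0.135,-1,-0.474,-0.027,0.022,0.135,-1]

```text
clock: 1.6
position: [0.4057, -0.1735, 0.212]
ee_rot: [0.0, 0.753, 0.658, -0.0]
contact_force: [0.8, -0.1, -0.4]
width: 0.0853
```

>>> step_arm:
  moves: [-0.443,0.17,0.022,0.135,-1,-0.443,0.17,0.022,0.135,-1,-0.443,0.17,0.022,0.135,-1,-0.443,0.17,0.022,0.135,-1,-0.443,0.17,0.022,0.135,-1]

```text
clock: 2.1
position: [0.4607, -0.4044, 0.2004]
ee_rot: [-0.0, 0.874, 0.485, -0.0]
contact_force: [-0.5, -0.0, 1.1]
width: 0.0856
```

```bash
cat >> h.py <<'E'
def goto(P,yaw):
    s=manip.get_state(); w,x,y,z=s["ee_rot"]; r=R.from_quat([x,y,z,w]).as_matrix()
    p=np.array(s["position"]); d=r.T@(np.array(P)-p)/.5
    psi=np.degrees(np.arctan2(r[1,1],r[0,1])); tw=-((yaw-psi+90)%180-90)/180
    print("at",p.round(4),"yaw",round(psi,2),"rows",(np.linalg.norm(d)*10).round(1),abs(tw)*180/8.59,"MOVE",d.round(4),round(tw,4))
E
python3 - <<'E'
from h import *
cv2.imwrite("pics/w1.png",cam("wrist")); goto([.46,-.403,.2],-32)
E
```

```text
at [ 0.4622 -0.4104  0.1996] yaw -32.06 rows 0.2 0.007323331591630488 MOVE [ 0.0103 -0.0115 -0.0008] -0.0003
```

View pics/w1.png

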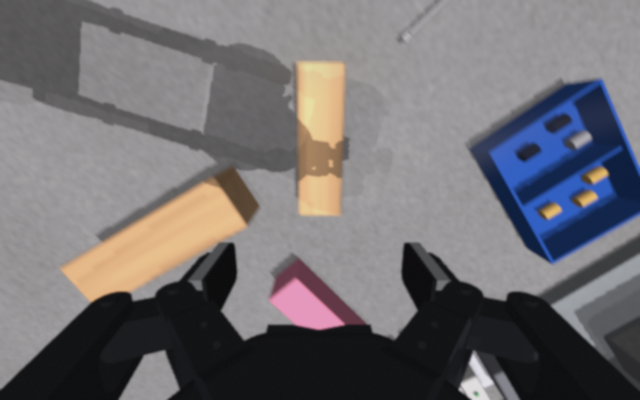

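Run:
```python
from h import *
b=pix2w("wrist",[(297,62),(344,62),(341,215),(299,214)],.05)[:,:2]; print(b.round(4),b.mean(0),np.linalg.norm(np.diff(b,axis=0),axis=1))
e=b[0]-b[3]+b[1]-b[2]; a=np.arctan2(e[1],e[0]); print(np.degrees(a))
c=b.mean(0); 
for k in(-1,1): print(k,c+k*.046*np.array([np.cos(a),np.sin(a)]))
print(manip.get_state()["position"])
print(w2pix("wrist",[[.484,-.364,.05],[.4596,-.403,.05]]))
```

```text
[[ 0.5068 -0.2928]
 [ 0.5434 -0.3156]
 [ 0.4652 -0.442 ]
 [ 0.4278 -0.4174]] [ 0.48579252 -0.36698229] [0.04312304 0.14862092 0.04468509]
57.950239254293656
-1 [ 0.46138237 -0.40597131]
1 [ 0.51020268 -0.32799326]
[ 0.46215774 -0.41041868  0.19962887]
[[317.10490226 142.24821427]
 [317.11154196 187.44672692]]
```

The wrist picture shows the beech block upright at (297–344, 62–215). It agrees with the top view to 3 mm. The larger block's corner at (258,207) is close, so I'll go down with the fingers part closed.

>>> step_arm:
  moves: [0,0,0,0,-0.45,0,0,0,0,-0.45,0,0,0,0,-0.45]

```text
clock: 2.45
position: [0.4602, -0.3998, 0.2012]
ee_rot: [-0.001, 0.874, 0.486, 0.0]
contact_force: [0.0, 0.3, -0.5]
width: 0.0617
```

Run:
```python
from h import *
goto([.461,-.405,.1],-32)
```

```text
at [ 0.4602 -0.3998  0.2012] yaw -31.84 rows 2.0 0.01912300409395313 MOVE [-0.0082  0.0071  0.2024] 0.0009
```

>>> step_arm:
  moves: [-0.004,0.005,0.08,0,-0.45,-0.004,0.005,0.15,0,-0.45,-0.004,0.005,0.2,0,-0.45,-0.004,0.005,0.2,0,-0.45,-0.004,0.005,0.2,0,-0.45]

```text
clock: 2.95
position: [0.4619, -0.4035, 0.102]
ee_rot: [0.0, 0.874, 0.486, 0.0]
contact_force: [-0.5, 0.1, 1.0]
width: 0.062
```

Run:
```python
from h import *
goto([.461,-.405,.025],-32); cv2.imwrite("pics/w2.png",cam("wrist"))
```

```text
at [ 0.4619 -0.4035  0.102 ] yaw -31.82 rows 1.5 0.020397428526096075 MOVE [-0.0035  0.      0.1541] 0.001
```

View pics/w2.png

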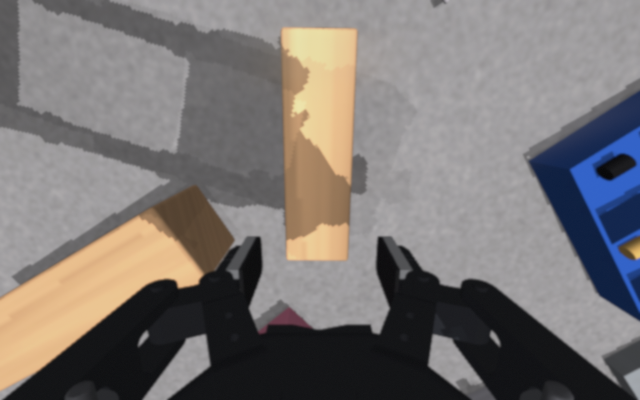

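Run:
```python
from h import *
s=manip.get_state(); w,x,y,z=s["ee_rot"]; r=R.from_quat([x,y,z,w]).as_matrix(); p=np.array([.461,-.405,0])
for uv,zz in [((195,186),.06),((195,186),.05),((234,240),0),((205,275),.05),((285,262),.05),((349,262),.05),((282,28),.05),((357,28),.05)]:
  q=pix2w("wrist",[uv],zz)[0]; print(uv,zz,((q-p)@r)[:2].round(4))
```

```text
(195, 186) 0.06 [ 0.0298 -0.0781]
(195, 186) 0.05 [ 0.0274 -0.0827]
(234, 240) 0 [-0.0347 -0.0765]
(205, 275) 0.05 [-0.0399 -0.0835]
(285, 262) 0.05 [-0.0292 -0.0242]
(349, 262) 0.05 [-0.0292  0.0222]
(282, 28) 0.05 [ 0.1212 -0.021 ]
(357, 28) 0.05 [0.1212 0.0223]
```

The larger block stays at least 76 mm to the side, so it is clear. I'm going down and gripping.

>>> step_arm:
  moves: [-0.003,0,0.07,0,-0.45,-0.003,0,0.12,0,-0.45,-0.003,0,0.152,0,-0.45,-0.003,0,0.152,0,-0.45,-0.003,0,0.152,0,-0.45]

```text
clock: 3.5
position: [0.4619, -0.4064, 0.0271]
ee_rot: [0.001, 0.874, 0.486, 0.0]
contact_force: [0.4, 1.0, 0.1]
width: 0.0622
```

>>> step_arm:
  moves: [0,0,0,0,1,0,0,0,0,1,0,0,0,0,1,0,0,0,0,1,0,0,0,0,1]
  force: 100

```text
clock: 4.0
position: [0.462, -0.4068, 0.0277]
ee_rot: [0.002, 0.874, 0.486, 0.0]
contact_force: [0.2, 0.2, 7.6]
width: 0.0439
```

>>> step_arm:
  moves: [0,0,-0.01,0,1,0,0,-0.06,0,1,0,0,-0.12,0,1,0,0,-0.2,0,1,0,0,-0.2,0,1]

```text
clock: 4.5
position: [0.4635, -0.4084, 0.1314]
ee_rot: [0.006, 0.874, 0.486, 0.001]
contact_force: [0.3, -0.8, -1.5]
width: 0.0439
```

Run:
```python
from h import *
cv2.imwrite("pics/w3.png",cam("wrist")); print(manip.get_state()["width"])
a=-.91; j=np.array([.595,.039]); ux=np.array([np.cos(a),np.sin(a)]); uy=np.array([-np.sin(a),np.cos(a)])
for y in(-.26,-.088): print(y,j+y*uy)
goto([*(j-.26*uy),.125],np.degrees(a))
```

```text
0.04364948730104319
-0.26 [ 0.38972903 -0.12057389]
-0.088 [ 0.52552367 -0.01500963]
at [ 0.4623 -0.4071  0.1286] yaw -31.88 rows 5.9 2.3584684832578047 MOVE [ 0.41   -0.4259  0.0035] 0.1126
```

View pics/w3.png

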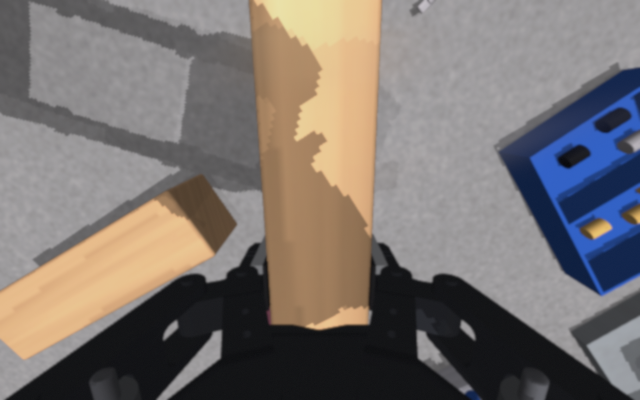

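Block held, opening 44 mm. I'm carrying it to the open side of the stand.

>>> step_arm:
  moves: [0.06,-0.065,0,0.03,1,0.13,-0.135,0,0.06,1,0.2,-0.205,0,0.09,1,0.26,-0.27,0,0.1126,1,0.31,-0.325,0,0.1126,1]

```text
clock: 5.05
position: [0.4022, -0.1849, 0.1238]
ee_rot: [-0.002, 0.946, 0.324, -0.001]
contact_force: [0.6, 0.2, -2.2]
width: 0.0439
```

Run:
```python
from h import *
goto([.39,-.1205,.125],-52.1)
```

```text
at [ 0.4022 -0.1849  0.1238] yaw -52.21 rows 1.3 0.012756396698548597 MOVE [ 0.0597 -0.1167 -0.0019] -0.0006
```

>>> step_arm:
  moves: [0.04,-0.07,0,0,1,0.06,-0.117,0,0,1,0.06,-0.117,0,0,1,0.06,-0.117,0,0,1,0.06,-0.117,0,0,1]

```text
clock: 5.55
position: [0.3929, -0.1242, 0.125]
ee_rot: [0.0, 0.946, 0.324, -0.0]
contact_force: [0.4, -0.6, -2.6]
width: 0.0437
```

Run:
```python
from h import *
print(manip.get_state()["position"]); cv2.imwrite("pics/w4.png",cv2.resize(cam("wrist"),(800,500))); 
f=cam("top")[105:235,220:380]; g=cam("scene")[190:330,230:400]
cv2.imwrite("pics/c4.png",np.hstack([cv2.resize(f,(492,400),interpolation=2),cv2.resize(g,(306,400),interpolation=2)][:1]))
```

```text
[ 0.39288011 -0.12422997  0.1249721 ]
```

View pics/w4.png

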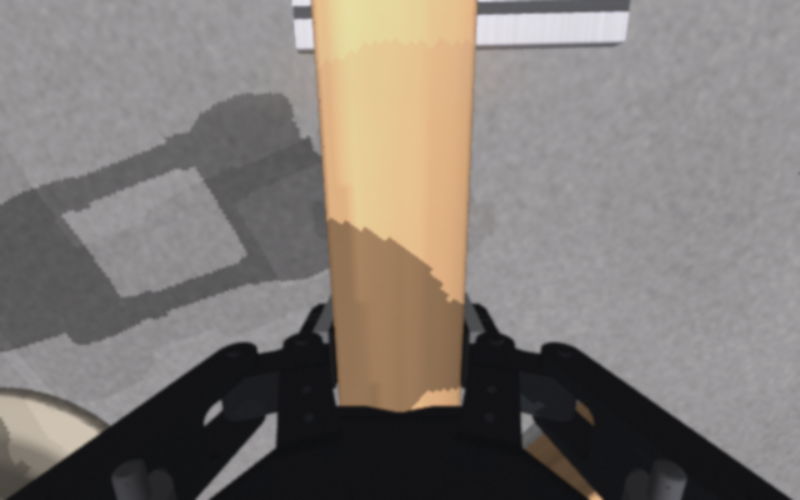

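Run:
```python
from h import *
c=lambda L:[((u+.5)/1.25-.5,(v+.5)/1.25-.5) for u,v in L]
p=pix2w("wrist",c([(298,48),(627,42)]),.012)[:,:2]; d=p[1]-p[0]; a=np.arctan2(d[1],d[0]); print(p,np.linalg.norm(d),np.degrees(a))
r=np.array([[np.cos(a),-np.sin(a)],[np.sin(a),np.cos(a)]])
print(p[0]-r@[-.06,-.13],p[1]-r@[.145,-.13])
s=manip.get_state(); zt=s["position"][2]+.025
w,x,y,z=s["ee_rot"]; r=R.from_quat([x,y,z,w]).as_matrix()
for uv in c([(340,400),(461,400),(313,3),(477,3)]): print(((pix2w("wrist",[uv],zt)[0]-s["position"])@r)[:2].round(4))
goto([.39,-.1205,.125],-52.1)
```

```text
[[ 0.45665212  0.00439064]
 [ 0.58459748 -0.15483069]] 0.20425829158603878 -51.21571376940268
[0.5955718  0.03905076] [0.5951072  0.03962893]
[-0.0168 -0.0208]
[-0.0167  0.0223]
[ 0.1057 -0.0223]
[0.1058 0.0203]
at [ 0.3929 -0.1244  0.1251] yaw -52.22 rows 0.1 0.014243023251537437 MOVE [ 0.0003 -0.0098  0.0002] -0.0007
```

Run:
```python
from h import *
goto([.396,-.1198,.0445],-51.4)
```

```text
at [ 0.3929 -0.1244  0.1251] yaw -52.22 rows 1.6 0.09573312802452962 MOVE [ 0.0106 -0.0035  0.1612] -0.0046
```

>>> step_arm:
  moves: [0.01,-0.003,0.05,-0.0046,1,0.01,-0.003,0.1,-0.0046,1,0.01,-0.003,0.14,-0.0046,1,0.01,-0.003,0.161,-0.0046,1,0.01,-0.003,0.161,-0.0046,1]

```text
clock: 6.2
position: [0.3947, -0.1194, 0.0434]
ee_rot: [-0.001, 0.944, 0.331, -0.001]
contact_force: [-0.2, -0.7, -2.7]
width: 0.0437
```

>>> step_arm:
  moves: [0,0,0,0,1,0,0,0,0,1,0,0,0,0,1,0,0,0,0,1]

```text
clock: 6.6
position: [0.396, -0.1195, 0.0454]
ee_rot: [0.0, 0.944, 0.331, 0.001]
contact_force: [0.3, -0.1, -2.6]
width: 0.0439
```

Run:
```python
from h import *
j=np.array([.5953,.0393]);uy=np.array([.7815,.6239])
goto([*(j-.088*uy),.0445],-51.4); cv2.imwrite("pics/w5.png",cam("wrist")); cv2.imwrite("pics/s5.png",cv2.resize(cam("scene")[200:330,230:400],(785,600),interpolation=2))
```

```text
at [ 0.396  -0.1195  0.0454] yaw -51.33 rows 3.3 0.008570374898437308 MOVE [0.3337 0.001  0.0019] 0.0004
```

View pics/s5.png

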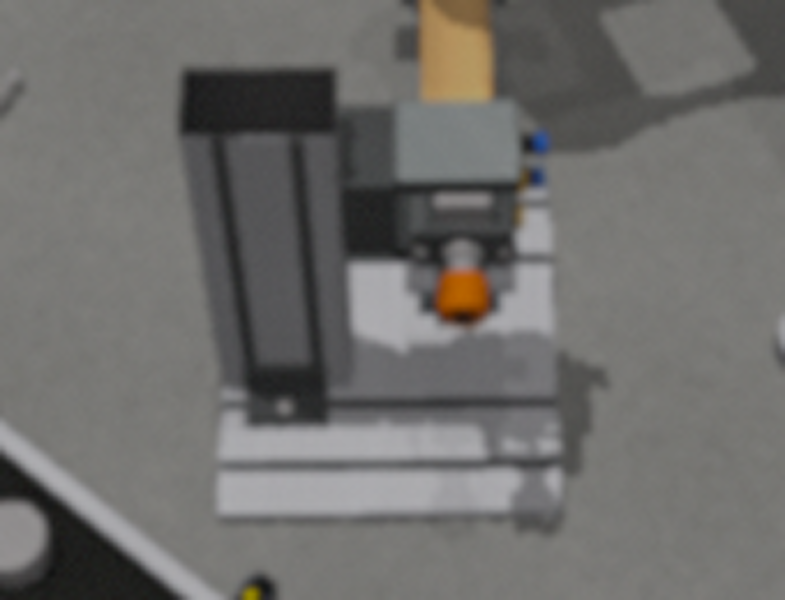

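Seen along the stand's axis, the block at (458,50) lines up with the knob and head at (460,290). I'm sliding it in.

>>> step_arm:
  moves: [0.04,0,0.002,0,1,0.08,0,0.002,0,1,0.12,0,0.002,0,1,0.16,0,0.002,0,1,0.2,0,0.002,0,1]

```text
clock: 7.2
position: [0.4742, -0.0561, 0.0439]
ee_rot: [0.0, 0.944, 0.331, 0.0]
contact_force: [1.0, -0.5, -1.6]
width: 0.0439
```

>>> step_arm:
  moves: [0.04,0,0,0,1,0.08,0,0,0,1,0.11,0,0,0,1,0.133,0,0,0,1,0.133,0,0,0,1]

```text
clock: 7.7
position: [0.5268, -0.0146, 0.0439]
ee_rot: [0.0, 0.943, 0.332, 0.001]
contact_force: [-0.3, 0.3, -1.7]
width: 0.0437
```

>>> step_arm:
  moves: [0,0,0,0,1,0,0,0,0,1,0,0,0,0,1]

```text
clock: 8.0
position: [0.5248, -0.0156, 0.0437]
ee_rot: [-0.0, 0.944, 0.331, -0.0]
contact_force: [0.0, -0.2, -2.3]
width: 0.044
```

Run:
```python
from h import *
j=np.array([.5953,.0393]);uy=np.array([.7815,.6239])
goto([*(j-.088*uy),.0397],-51.4);print(manip.get_state()["contact_force"])
```

```text
at [ 0.5248 -0.0156  0.0437] yaw -51.36 rows 0.1 0.004829160049128302 MOVE [0.0028 0.0022 0.0081] 0.0002
[ 0.02743553 -0.22724152 -2.31066218]
```

>>> step_arm:
  moves: [0.002,0.001,0.003,0,1,0.002,0.001,0.006,0,1,0.002,0.001,0.008,0,1,0.002,0.001,0.009,0,1,0.002,0.001,0.009,0,1]

```text
clock: 8.5
position: [0.5265, -0.0151, 0.0398]
ee_rot: [0.0, 0.944, 0.331, -0.0]
contact_force: [-1.8, -0.5, 3.8]
width: 0.0441
```

Contact with the plate is felt, so I'm releasing and rising straight up.

>>> step_arm:
  moves: [0,0,0,0,-0.4,0,0,0,0,-0.4,0,0,0,0,-0.4,0,0,0,0,-0.4,0,0,0,0,-0.4]

```text
clock: 9.0
position: [0.5267, -0.0149, 0.0392]
ee_rot: [-0.0, 0.944, 0.331, 0.0]
contact_force: [-0.3, -0.5, 0.2]
width: 0.0597
```

>>> step_arm:
  moves: [0,0,-0.03,0,-0.4,0,0,-0.09,0,-0.4,0,0,-0.18,0,-0.4,0,0,-0.27,0,-0.4,0,0,-0.36,0,-0.4]

```text
clock: 9.5
position: [0.5263, -0.0149, 0.2209]
ee_rot: [-0.0, 0.944, 0.331, -0.0]
contact_force: [0.6, 1.3, 0.7]
width: 0.0602
```

>>> step_arm:
  moves: [0,0,-0.1,0,-0.4,0,0,-0.2,0,-0.4,0,0,-0.3,0,-0.4,0,0,-0.32,0,-0.4,0,0,-0.32,0,-0.4]

```text
clock: 10.0
position: [0.5274, -0.0151, 0.3814]
ee_rot: [0.001, 0.944, 0.331, 0.002]
contact_force: [0.0, -0.2, -0.3]
width: 0.0601
```

Run:
```python
from h import *
import time
print(manip.get_state()["position"],manip.get_state()["width"])
cv2.imwrite("pics/w6.png",cv2.resize(cam("wrist"),(800,500)))
```

```text
[ 0.5273793  -0.01507114  0.38139377] 0.06006998125881095
```

View pics/w6.png

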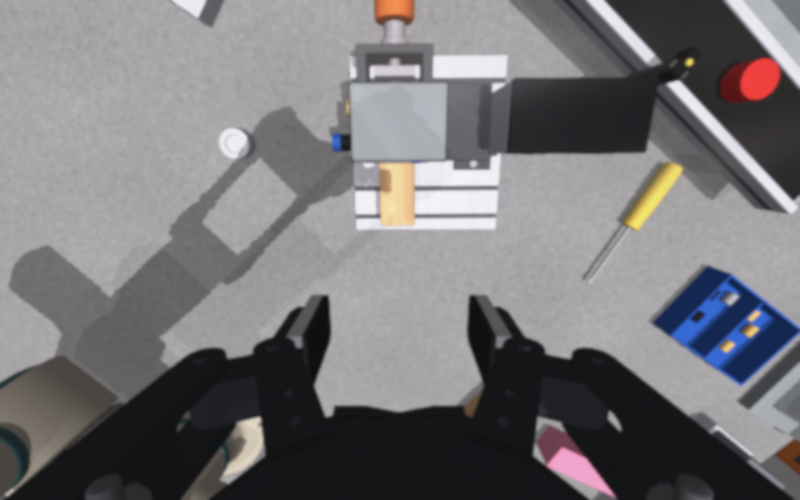

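Run:
```python
from h import *
c=lambda L:[((u+.5)/1.25-.5,(v+.5)/1.25-.5) for u,v in L]
p=pix2w("wrist",c([(356,229.5),(496,229.5)]),.012)[:,:2]; d=p[1]-p[0]; a=np.arctan2(d[1],d[0]); print(np.linalg.norm(d),np.degrees(a))
a=np.radians(-51.4); r=np.array([[np.cos(a),-np.sin(a)],[np.sin(a),np.cos(a)]])
j=np.mean([p[0]-r@[-.06,-.13],p[1]-r@[.145,-.13]],0); print("jaw",j)
S=lambda uv,z:((pix2w("wrist",c([uv]),z)[0][:2]-j)@r).round(4)
for n,uv,z in [("blkL",(379.5,224.5),.062),("blkR",(414,224.5),.062),("blkL2",(380,180),.062),("blkR2",(414,180),.062),("cyl",(351,83),.265),("cyl",(448,83),.265),("cyl",(447,160),.265),("cyl",(353,161),.265),("knobL",(376,10),.235),("knobR",(413,10),.235),("knobnear",(394,22),.235)]: print(n,S(uv,z))
goto([*(j+r@[0,.079]),.38],-51.4)
```

```text
0.20581069477060368 -51.3415467416358
jaw [0.59381297 0.03882653]
blkL [-0.0232 -0.1119]
blkR [ 0.0223 -0.1119]
blkL2 [-0.0218 -0.0542]
blkR2 [ 0.0215 -0.0542]
cyl [-0.0298  0.0247]
cyl [0.0331 0.0249]
cyl [ 0.0344 -0.0236]
cyl [-0.0301 -0.0244]
knobL [-0.0145  0.0761]
knobR [0.011  0.0762]
knobnear [-0.0021  0.0688]
at [ 0.5265 -0.0149  0.379 ] yaw -51.32 rows 3.3 0.009185980005366086 MOVE [ 0.3303  0.0004 -0.0018] 0.0004
```

The wrist view shows the block under the head, its near end at (397,224). It is centred in x within 1 mm and its middle is at y ≈ -37 mm. The knob is at (394,10). I'm moving above the knob.

>>> step_arm:
  moves: [0.07,0,0,0,-0.08,0.15,0,0,0,-0.08,0.23,0,0,0,-0.08,0.3,-0.001,0,0,-0.08,0.3386,-0.002,0,0,-0.08]

```text
clock: 10.55
position: [0.6592, 0.0935, 0.3745]
ee_rot: [-0.001, 0.943, 0.332, -0.003]
contact_force: [0.4, -0.1, -0.0]
width: 0.0459
```

>>> step_arm:
  moves: [0,0,0.02,0,-0.08,0,0,0.06,0,-0.08,0,0,0.1,0,-0.08,0,0,0.1,0,-0.08,0,0,0.1,0,-0.08]

```text
clock: 11.05
position: [0.657, 0.091, 0.3278]
ee_rot: [-0.0, 0.944, 0.331, -0.002]
contact_force: [-0.6, 0.1, 0.8]
width: 0.0462
```

Run:
```python
from h import *
cv2.imwrite("pics/w7.png",cv2.resize(cam("wrist"),(800,500))); cam("top")
goto([.658,.0917,.2305],-51.4); print(manip.get_state()["width"])
```

```text
at [0.6581 0.0912 0.3299] yaw -51.35 rows 2.0 0.005926328813845353 MOVE [ 0.0004 -0.001   0.1988] 0.0003
0.04608211472657617
```

View pics/w7.png

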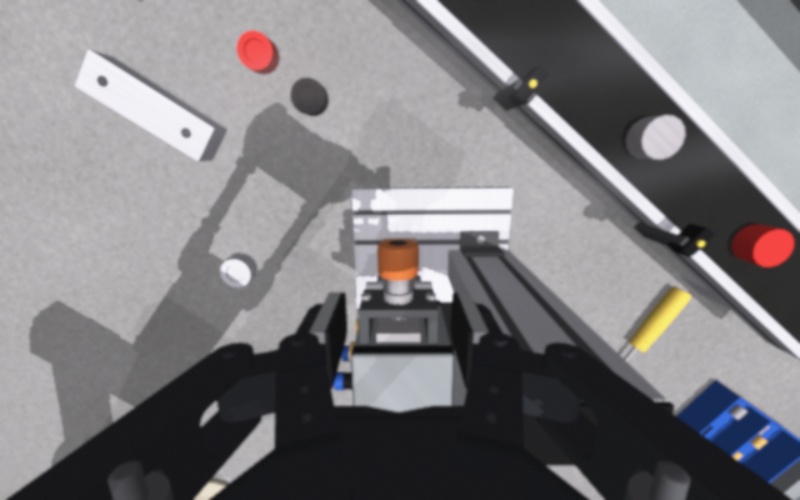

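Run:
```python
from h import *
c=lambda L:[((u+.5)/1.25-.5,(v+.5)/1.25-.5) for u,v in L]
s=manip.get_state(); w,x,y,z=s["ee_rot"]; r=R.from_quat([x,y,z,w]).as_matrix()
for uv,zz in zip(c([(378,262),(418,262),(398,279),(398,242)]),[.235,.235,.235,.249]): print(((pix2w("wrist",[uv],zz)[0]-s["position"])@r)[:2].round(4))
goto([.658,.0917,.2305],-51.4)
```

```text
[-0.0056 -0.0144]
[-0.0056  0.0125]
[-0.0178 -0.001 ]
[ 0.0122 -0.0009]
at [0.6581 0.0912 0.3299] yaw -51.35 rows 2.0 0.005926328813845353 MOVE [ 0.0004 -0.001   0.1988] 0.0003
```

The knob, at (398,260), sits 1 mm off the finger centre. I'm going down and gripping.

>>> step_arm:
  moves: [0,-0.002,0.05,0,-0.08,0,-0.002,0.1,0,-0.08,0,-0.002,0.15,0,-0.08,0,-0.002,0.18,0,-0.08,0,-0.002,0.198,0,-0.08]

```text
clock: 11.65
position: [0.6573, 0.0922, 0.2298]
ee_rot: [-0.0, 0.944, 0.331, -0.0]
contact_force: [-0.2, 0.0, 0.4]
width: 0.0459
```

>>> step_arm:
  moves: [0,0,0,0,-0.08,0,0,0,0,-0.08,0,0,0,0,-0.08]

```text
clock: 11.95
position: [0.6583, 0.0924, 0.2319]
ee_rot: [0.0, 0.944, 0.331, 0.001]
contact_force: [-0.1, -0.9, -0.3]
width: 0.0459
```

>>> step_arm:
  moves: [0,0,0,0,1,0,0,0,0,1,0,0,0,0,1,0,0,0,0,1,0,0,0,0,1]
  force: 60

```text
clock: 12.45
position: [0.6578, 0.0928, 0.2317]
ee_rot: [-0.0, 0.944, 0.331, 0.001]
contact_force: [-1.9, 2.0, 6.2]
width: 0.0263
```

>>> step_arm:
  moves: [0.005,0,0,0,1,0.01,0,0,0,1,0.016,0,0,0,1,0.022,0,0,0,1,0.026,0,0,0,1]
  force: 80

```text
clock: 12.95
position: [0.6646, 0.0983, 0.2317]
ee_rot: [0.001, 0.944, 0.331, -0.004]
contact_force: [-7.4, -4.8, 9.2]
width: 0.0255
```

>>> step_arm:
  moves: [0,0,0,0,1,0,0,0,0,1,0,0,0,0,1,0,0,0,0,1]

```text
clock: 13.35
position: [0.6649, 0.0985, 0.2317]
ee_rot: [0.001, 0.944, 0.331, -0.003]
contact_force: [-7.8, -4.9, 8.6]
width: 0.0257
```

>>> step_arm:
  moves: [0.004,0,0,0,1,0.008,0,0,0,1,0.012,0,0,0,1,0.012,0,0,0,1,0.012,0,0,0,1]

```text
clock: 13.85
position: [0.6675, 0.1006, 0.2316]
ee_rot: [0.002, 0.944, 0.331, -0.006]
contact_force: [-12.8, -7.3, 10.2]
width: 0.0254
```

Run:
```python
from h import *
goto([.6578,.0928,.2317],-51.4); print(manip.get_state()["contact_force"])
cv2.imwrite("pics/w8.png",cv2.resize(cam("wrist"),(800,500)))
```

```text
at [0.6675 0.1006 0.2316] yaw -51.34 rows 0.2 0.0065954882447225895 MOVE [-0.0248  0.0001  0.0001] 0.0003
[-12.82260497  -7.29988788  10.17834194]
```

>>> step_arm:
  moves: [0,0,0,0,1,0,0,0,0,1,0,0,0,0,1,0,0,0,0,1,0,0,0,0,1]

```text
clock: 14.4
position: [0.6675, 0.1005, 0.2316]
ee_rot: [0.002, 0.944, 0.331, -0.006]
contact_force: [-12.4, -7.2, 10.7]
width: 0.0258
```

>>> step_arm:
  moves: [0,0,0,0,1,0,0,0,0,1,0,0,0,0,1,0,0,0,0,1,0,0,0,0,1]

```text
clock: 14.9
position: [0.6675, 0.1005, 0.2316]
ee_rot: [0.002, 0.944, 0.331, -0.006]
contact_force: [-11.9, -7.6, 10.7]
width: 0.0258
```

Run:
```python
from h import *
a=cam("wrist"); b=cam("scene")[190:330,230:400]
cv2.imwrite("pics/f.png",np.hstack([cv2.resize(a[150:350,220:430],(400,380),interpolation=2),cv2.resize(b,(400,380),interpolation=2)]))
```

```text
(no output)
```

View pics/f.png

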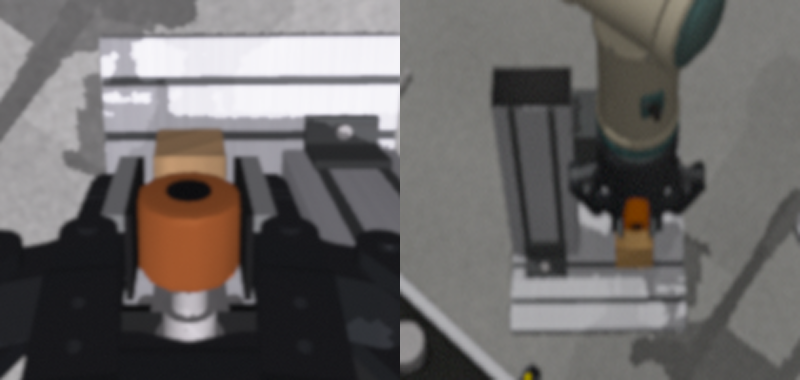

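Knob held between the pads with its rod showing and the block under the head. The pull is steady at 14 N, above the 10 N spring force, so the plunger is at its stop. Handing in.

```bash
python3 -c "
from rig import job; job.sign_off()"
```

```text
the job is handed in; nothing more can be done
```

I laid the beech block flat on the base plate under the locked jaws and let go of it. I then pulled the plunger knob out and handed in at about 15 s, still holding it there.

- **Block position:** from the wrist camera, the block's centre line was within about 1 mm of the jaws. Its middle was about 37 mm to the open side, which leaves the jaws about 38 mm in from the nearer end.
- **Knob:** it travelled 12.4 mm, and the pull held steady at about 14 N for a second. That is more than the 10 N spring force, so the plunger is at its stop. The fingers grip it with 80 N.
- **Not measured directly:** I had no reading of how far the head sank or of its load on the block. I infer both from the plunger's travel and the block still showing in place in the last picture.
- **Disagreements:** the estimates of the stand's direction differed by up to 2°, and of the jaw position by a few millimetres. I used the closer views.
- **Other things on the bench:** I felt no contact with any of them, but I did not re-measure their positions at the end.

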